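Open the hold-down arm and seat the bench block

TASK

Push the counterweighted hold-down arm of the small steel work station up past its balance point, so that it stays raised by itself, and then push the steel bench block along the bench top into the bay until it sits flat and square against the rear fence. Only push with the fingers: never lift the block or tip it up, and leave the canister, the round tin and the lump of wax where they stand.

Things in the scene. Friction and masses are not known exactly. Their poses are not given: they have to be found in the camera images.
- station: Steel work station bolted to the bench. Origin: on the bench top in the middle of its bay; +x points into the bay (away from the robot, give or take the yaw), +y left, z up. Sizes below are in this frame, mm. A grey post on the left (x +16 to +30, y +77 to +137, top at 106) stands behind the arm and carries it.
- fence (a point): Middle of the rear fence's front face at bench level, station (32.5, 0, 0). The fence is a steel bar 22 high, y -72 to +72. Two low cheeks (14 high, x -18 to +34) at the sides leave a bay 124 wide, y -62 to +62, open to -x. The bay's floor is the bench top.
- pivot (a point): Pivot of the arm, station (0, 115, 85); it turns about the station's x axis in the plane x=0. With the arm at joint value q, a point that lies (y, z) from the pivot when the arm is down comes to (y cos q + z sin q, z cos q - y sin q).
- hold_arm (a joint): Hold-down arm's angle, rad. 0 = down (level, held by its weight on a stop), growing as its free end goes up and over to the left (+y); upper stop at 1.8. Balances at about 0.9: below that it falls back, above it falls on to the upper stop and stays. About 0.6 kg, freely hinged; 1 to 3 N sideways at the ball start it.
- ball (a point): Centre of the red ball handle (26 diameter) on top of an upright rod (10 diameter) near the arm's free end; moves with the arm. Arm down: (0, -128, +120) from the pivot, so 205 above the bench. Pushed from its right (-y) side to the left it goes up and over.
- bar_end (a point): Middle of the end face of the aluminium bar that forms the arm; moves with it. Arm down: (0, -140, 0) from the pivot. The bar is 12 wide (x) and 14 thick (z), its centre line passes through the pivot and it reaches 22 beyond it.
- foot (a point): Underside of the rubber foot (24 diameter, 24 high) on a rod below the middle of the arm; moves with it. Arm down: (0, -115, -74) from the pivot, 11 above the middle of the bay, so the block cannot go in.
- weight (a point): Centre of the brass counterweight (40 diameter, 36 along x) on the arm's cranked tail; moves with the arm. Arm down: (-10, +40, +35) from the pivot.
- block: Polished steel bench block, 65 x 65 x 18 mm, about 0.6 kg, loose, lying flat on the bench in front of the bay. Origin at the centre of its underside, axes along its sides, its x axis toward the bay. Pushed home against the fence its origin lies at the station's origin in x.
- canister: Bystander: black film canister, 34 mm diameter, 47 mm high, loose, left of the station. Origin at the centre of its underside.
- tin: Bystander: small round white open tin, 42 mm diameter, 15 mm high, loose, just beyond the right end of the fence. Origin at the centre of its underside.
- wax: Bystander: pale lump of wax, 44 mm diameter, 22 mm high, loose, on the right of the station. Origin at the centre of its underside.
Mind the look-alikes: they are no part of the job. What is shaped like the block but green or orange is not meant.

How it is judged (in metres and radians):
On the way, in this order (a step that is already met when the one before it is completed fails the run):
1. the hold-down arm is raised past its balance point, on or near its upper stop (value of joint hold_arm above 1.55 rad), for 0.3 s.
2. the block is home against the rear fence (x of block in the frame of station above -0.005 m and angle between the x axis of block and the x axis of station, either way round below 0.1 rad), for 0.2 s.
At the end, for the whole second after the job is handed in: The arm stands raised by itself beyond 1.55 rad; the block lies flat and at rest on the bench between the cheeks, within 5 mm of touching the rear fence and within 0.1 rad of square to it (all of step 2 and value of joint hold_arm above 1.55 rad and x of block in the frame of station below 0.006 m and y of block in the frame of station between -0.033 and 0.033 m and angle between block's own z axis and vertical below 0.08 rad and height (world z) of block below 0.004 m and linear speed of block below 0.01 m/s).
It fails at once if the block is lifted off the bench or tipped up (height (world z) of block above 0.012 m or angle between block's own z axis and vertical above 0.25 rad).
It fails at once if a bystander is pushed out of place (more than 20 mm) or lifted (distance of any of canister, tin, wax from where it was at the start of the episode above 0.02 m).
It also fails if it takes over 64 s, if anything falls off the work surface, if the arm or the gripper's body presses on something with over 40 N, if the wrist force passes 120 N, or if a joint passes its speed limit or range.

ROBOT

A 6-joint arm with a two-finger parallel gripper is mounted at the origin on a cart in front of the work surface, level with it; the furniture and walls round the work are solid. World frame = base frame: x ahead of the robot, y to its left, z up, the work surface at z = 0. Lengths are in m, angles in degrees, forces in N, time in s.
With the tool pointing down it reaches from about 0.275 to 0.875 m from the base axis. Payload 12.5 kg.
Tool frame: the origin (TCP) lies where the fingers leave the gripper's body, on its centre line; the fingertips stand 73 mm ahead of it and the grasp point (between the pads) lies 54 mm ahead of it; z points along the fingers, y is the line along which they close (so a half turn about z gives the same grasp; the last joint's range is limited). The gripper opens to 85 mm and grips with 20 to 120 N. Pads are 22 mm wide; open, the fingers measure 114 mm over their backs; the gripper's body (76 mm by 85 mm) begins 54 mm behind the grasp point. The pads swing forward as they close: fully open they stand 13 mm farther back than shut.
Start: joints at [62.819, 20.094, 94.641, -0, 65.266, -4.847], TCP at [0.209, 0.509, 0.304] pointing down, gripper open.
Joint ranges: [-157.81, 157.81], [-45, 120.19], [0.68, 151.7], [-89.99, 269.99], [4.06, 180], [-164.3, 164.3]. Speed limits (degrees/s): [127.2, 127.2, 159.86, 180, 180, 180].

INTERFACE

Orientations are given as [roll, pitch, yaw] about the fixed x, y, z axes, in that order (R = Rz(yaw) Ry(pitch) Rx(roll)).
In Python, from station import sensors, optics, order gives the robot as it stands.
- The arm moves only by the tool arm_command, never from a script. Its argument "steps" is a list of rows, each a list of 2 entries, a list of its own where there are three numbers: the shift along the tool's x, y, z in units of 30 mm (1.0 is 30 mm), then the turn about the tool's z in units of 5 degrees (1.0 is 5 degrees). A call has 1 to 20 rows; each row is the pose to reach, as a shift and turn from the pose commanded when the call began, along the tool's axes at that moment; what a row does not reach only later rows make up. A row lasts 1/8 s, in which the tool goes at most 62.5 mm and 10.7 degrees, less where a joint would pass 70% of its speed; a pose out of reach is approached as far as the arm can. A call with a gripper value outside its range is refused whole. "hand" is the opening, from 0 (shut) to 1 (fully open), set as the call begins (left out, the last holds). The fingers move at their own pace and stop on an object; "squeeze" is the grip in N (left out, the last holds). Time passes only in rows, so rows that repeat a pose let the fingers close. It gives the time, the measured TCP pose, the force, the opening and the grip force at its end, in the units of the state.
- sensors.get_state(): the state, without advancing time (a new reading comes with each control period).
- optics.read_camera(name): name is "scene" or "top" or "wrist"; returns a dict with "img" (420x560x3 uint8, blue, green, red), "fx", "fy", "cx", "cy" (pixels), "eye" and "orientation" of the camera in the world; the wrist camera has in their place "T_tool_cam" (4x4, takes a point from camera to tool coordinates, whose origin is the TCP and whose axes are the flange's). Camera axes: x right, y up, looking along -z (the intrinsics and any distortion apply to the point x, -y, -z); pixel columns grow to the right and rows downward; lengths in m; the calibration is good to about 2 mm. A picture is of the moment at which its call begins: read the wrist's pose just before it. There is no depth.
- order.job_done(): hands the job in; it is judged then, once.
The state is a dict: "time": time; "joint_pos": joint angles; "qd": joint speeds; "joint_efforts": joint torques, N m; "eef_pos": TCP position; "ee_rot": TCP orientation; "force": force on the tool from outside, world axes, zero at the start; "moment": the same for the moment, N m; "finger_gap": finger opening in m; "grip_force": force on a finger pad.
Only numpy, scipy, OpenCV 4.12 (cv2) and the standard library are available. Lean on these libraries where they do the work, as an engineer would, in place of code of your own. Each camera call takes 0.05 s, during which the arm holds its last target. There are 200 camera calls.

## Working session

There is one attempt and no reset: what is moved stays moved. The work goes in short steps, Python scripts to look and compute and a tool call to move; the robot and the scene stay as the last step left them, time stands still between calls to the robot, and variables do not carry over. Pictures are saved under pics/ and viewed, at most 10 in all, crops included, and the job is handed in when it is done.

Besides the shell and the picture viewer there is one more tool, called after "Emit:" as a command line: name --argument value ..., lists and objects as JSON in quotes. arm_command: Moves the arm, as the interface text tells. Its arguments: {"type":"object","properties":{"steps":{"type":"array","items":{"type":"array"}},"hand":{"type":"number"},"squeeze":{"type":"number"}},"required":["steps"]}

```bash
ls; mkdir -p pics
python3 - <<'E'
from station import sensors, optics
import cv2
s=sensors.get_state();print({k:s[k] for k in('time','eef_pos','ee_rot','finger_gap')})
for n in('scene','top'):
    c=optics.read_camera(n);cv2.imwrite(f'pics/{n}0.png',c['img']);print({k:v for k,v in c.items() if k!='img'})
E
```

```text
pics
{'time': 0.0, 'eef_pos': array([0.20886596, 0.50851739, 0.30333716]), 'ee_rot': array([-1.79928608e+02, -6.79212025e-03,  1.57662085e+02]), 'finger_gap': 0.08531016461724175}
{'fx': 409.77583572754577, 'fy': 409.77583572754577, 'cx': 276.47234021698137, 'cy': 207.59141292782726, 'eye': array([-0.03945127, -0.60080815,  0.62720978]), 'orientation': array([ 60.08206609,   1.07849496, -44.9488515 ])}
{'fx': 434.0292663585051, 'fy': 434.0292663585051, 'cx': 277.64006868154814, 'cy': 206.39412910972516, 'eye': array([ 0.40758166, -0.00567024,  1.1576061 ]), 'orientation': array([  8.40837843,   1.39600114, -90.33132413])}
```

View pics/scene0.png

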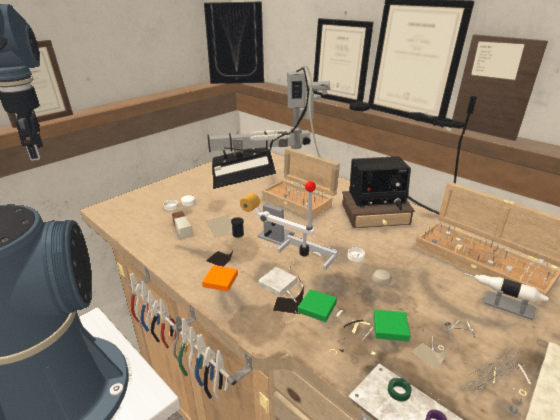

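View pics/top0.png

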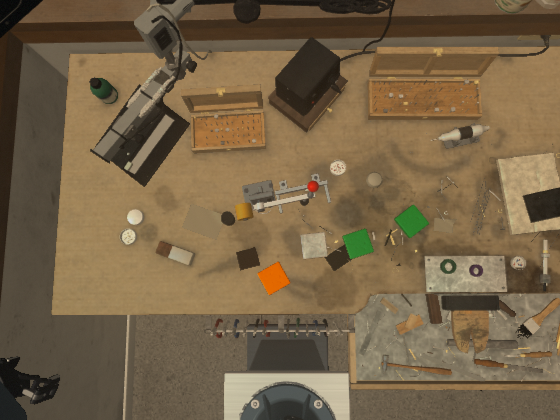

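The scene view shows the red ball at (310,187), the arm lying down, and the silver block at (279,280). The top view puts the ball at (313,187) and the block at (314,245). Block-shaped candidates in the top view are silver (314,245), green (358,243), green (411,221) and orange (274,278). Only the silver one is polished steel and lies in front of the bay. I'll confirm that in an enlarged crop.

```bash
cat > h.py <<'E'
import numpy as np, cv2
from scipy.spatial.transform import Rotation as R
from station import sensors, optics
def cam(n):
    c=optics.read_camera(n)
    if 'eye' in c: c['R']=R.from_euler('xyz',c['orientation'],degrees=True).as_matrix()
    return c
def ray(c,u,v):
    d=c['R']@np.array([(u-c['cx'])/c['fx'],-(v-c['cy'])/c['fy'],-1]);return c['eye'],d
def onz(c,u,v,z):
    e,d=ray(c,u,v);return e+d*(z-e[2])/d[2]
def tri(a,b):
    (e1,d1),(e2,d2)=a,b
    t=np.linalg.lstsq(np.c_[d1,-d2],e2-e1,rcond=None)[0]
    p,q=e1+t[0]*d1,e2+t[1]*d2;return (p+q)/2,np.linalg.norm(p-q)
def blob(m,near,lo=15):
    n,l,s,ce=cv2.connectedComponentsWithStats(m.astype(np.uint8))
    k=min((i for i in range(1,n) if s[i,4]>lo),key=lambda i:np.hypot(*(ce[i]-near)))
    return ce[k],s[k,4],(l==k).astype(np.uint8)
def red(img):
    b,g,r=[img[...,i].astype(int) for i in range(3)];return (r>120)&(g<60)&(b<60)
E
python3 - <<'E'
from h import *
t=cam('top');s=cam('scene')
bt,at,_=blob(red(t['img']),(313,187));bs,as_,_=blob(red(s['img']),(310,187))
print('ball',bt,at,bs,as_,tri(ray(t,*bt),ray(s,*bs)))
hs=cv2.cvtColor(t['img'],cv2.COLOR_BGR2HSV)
print('hsv block',hs[245,314],hs[240,308],'bench',hs[262,312],hs[228,320])
m=(hs[...,1]<45)&(hs[...,2]>120)
m[:225]=0;m[265:]=0;m[:,:295]=0;m[:,332:]=0
c,a,k=blob(m,(314,245));k=cv2.morphologyEx(k,cv2.MORPH_OPEN,np.ones((3,3)))
r=cv2.minAreaRect(max(cv2.findContours(k,0,2)[0],key=cv2.contourArea));print(r)
P=[onz(t,*p,.018) for p in cv2.boxPoints(r)];print(np.round(P,4),np.mean(P,0),[np.linalg.norm(P[i]-P[i-1]) for i in range(4)])
cv2.imwrite('pics/c1.png',cv2.resize(t['img'][150:290,210:390],None,fx=4.4,fy=4.28,interpolation=cv2.INTER_CUBIC)[:600])
E
```

```text
ball [312.48863636 185.89772727] 88 [309.93055556 186.43055556] 72 (array([ 0.59447125, -0.06153928,  0.20384663]), np.float64(0.0005317771509336417))
hsv block [ 21  62 173] [ 19  69 162] bench [ 17 117 151] [ 18 113 149]Traceback (most recent call last):
  File "<stdin>", line 9, in <module>
  File "h.py", line 18, in blob
    k=min((i for i in range(1,n) if s[i,4]>lo),key=lambda i:np.hypot(*(ce[i]-near)))
ValueError: min() iterable argument is empty
```

Run:
```python
from h import *
t=cam('top')
cv2.imwrite('pics/c1.png',cv2.resize(t['img'][150:290,210:390],None,fx=4.2,fy=4.2,interpolation=cv2.INTER_CUBIC))
hs=cv2.cvtColor(t['img'],cv2.COLOR_BGR2HSV)
m=(hs[...,1]<90)&(hs[...,2]>120)
m[:225]=0;m[265:]=0;m[:,:295]=0;m[:,332:]=0
c,a,k=blob(m,(314,245));k=cv2.morphologyEx(k,cv2.MORPH_OPEN,np.ones((3,3)))
r=cv2.minAreaRect(max(cv2.findContours(k,0,2)[0],key=cv2.contourArea));print(r)
P=[onz(t,*p,.018) for p in cv2.boxPoints(r)];print(np.round(P,4),np.mean(P,0),[np.linalg.norm(P[i]-P[i-1]) for i in range(4)])
```

```text
((313.62054443359375, 245.14520263671875), (24.600923538208008, 24.86263656616211), 83.9909896850586)
[[ 0.5018 -0.0371  0.018 ]
 [ 0.5082 -0.1021  0.018 ]
 [ 0.4443 -0.1074  0.018 ]
 [ 0.438  -0.043   0.018 ]] [ 0.47305382 -0.07237828  0.018     ] [np.float64(0.06413366007033589), np.float64(0.06525109670558465), np.float64(0.06410669832152524), np.float64(0.06470876373882423)]
```

View pics/c1.png

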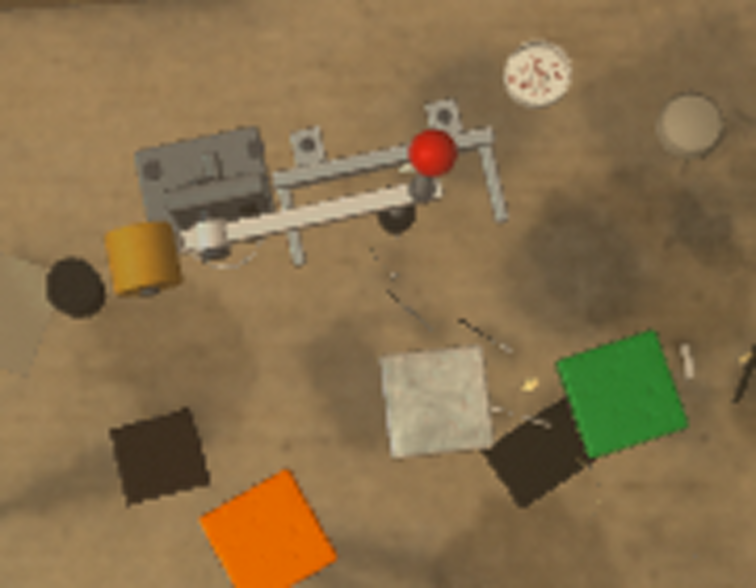

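The crop confirms the block: the silver plate at crop (437,402) has a 65 mm side and a measured yaw of about 5°. The green and orange plates are decoys. Next I'll measure the station from its fence, bar and ball.

Run:
```python
from h import *
t=cam('top')
f=lambda u,v,z:onz(t,(u+.5)/4.2-.5+210,(v+.5)/4.2-.5+150,z)
a,b=f(278,187,.022),f(491,141,.022); d=b-a;print('fence front edge',a,b,np.linalg.norm(d),'yaw',np.degrees(np.arctan2(d[0],-d[1])))
a,b=f(210,232,.092),f(437,185,.092); d=b-a;print('bar',a,b,np.linalg.norm(d),np.degrees(np.arctan2(d[0],-d[1])))
# dark bar edge fit: bar mask
hs=cv2.cvtColor(t['img'],cv2.COLOR_BGR2HSV)
m=(hs[...,1]<70)&(hs[...,2]>180);m[:190]=0;m[:,:255]=0;m[:,320:]=0;m[215:]=0
ys,xs=np.nonzero(m);vx,vy,x0,y0=cv2.fitLine(np.c_[xs,ys].astype(np.float32),2,0,.01,.01).ravel();print(len(xs),x0,y0)
p,q=onz(t,x0-25*vx,y0-25*vy,.092),onz(t,x0+25*vx,y0+25*vy,.092);d=q-p;d*=np.sign(-d[1]);yaw=np.arctan2(d[0],-d[1]);print('bar yaw',np.degrees(yaw))
for w in(yaw,np.radians(12.5)):
    Rz=R.from_euler('z',w).as_matrix();o=np.array([.5945,-.0615,.204])-Rz@[0,-.013,.205]
    print('origin',o,'bar pt in st',Rz.T@(p-o),'fenceL',Rz.T@(f(278,187,.022)-o),'R',Rz.T@(f(491,141,.022)-o),'cheekR end',Rz.T@(f(502,218,.014)-o),'block',Rz.T@(np.array([.473,-.0724,0])-o))
    for y,z in((-.060,.29),(-.045,.27),(.11,.33),(.165,.325)): print((y,z),o+Rz@[0,y,z])
s=sensors.get_state();Rt=R.from_euler('xyz',s['ee_rot'],degrees=True);print(Rt.as_matrix())
```

```text
fence front edge [0.60860061 0.02570738 0.022     ] [ 0.63680433 -0.10935728  0.022     ] 0.13797793898074606 yaw 11.794813775912312
bar [0.56957382 0.0641835  0.092     ] [ 0.59646157 -0.07046527  0.092     ] 0.13730711147481714 11.292742244792173
216 281.10184 201.03703
bar yaw 11.287713653474045
origin [ 0.59195543 -0.04875146 -0.001     ] bar pt in st [-0.00138712  0.1230486   0.093     ] fenceL [0.03089747 0.0697605  0.023     ] R [ 0.03211864 -0.06821204  0.023     ] cheekR end [-0.01639386 -0.06523668  0.015     ] block [-1.21283304e-01  9.27493964e-05  1.00000000e-03]
(-0.06, 0.29) [ 0.60369959 -0.10759086  0.289     ]
(-0.045, 0.27) [ 0.60076355 -0.09288101  0.269     ]
(0.11, 0.33) [0.57042449 0.05912077 0.329     ]
(0.165, 0.325) [0.55965902 0.11305688 0.324     ]
origin [ 0.59168629 -0.04880815 -0.001     ] bar pt in st [0.00149155 0.1230475  0.093     ] fenceL [0.0326415  0.06908828 0.023     ] R [ 0.03094334 -0.06887921  0.023     ] cheekR end [-0.01749535 -0.06487815  0.015     ] block [-0.12097916  0.00265579  0.001     ]
(-0.06, 0.29) [ 0.60467266 -0.10738591  0.289     ]
(-0.045, 0.27) [ 0.60142607 -0.09274147  0.269     ]
(0.11, 0.33) [0.56787793 0.05858441 0.329     ]
(0.165, 0.325) [0.55597375 0.11228069 0.324     ]
[[-9.24981438e-01  3.80012247e-01 -1.75740359e-04]
 [ 3.80012287e-01  9.24981361e-01 -3.78377661e-04]
 [ 1.87684116e-05 -4.16775808e-04 -9.99999913e-01]]
```

Emit:
arm_command --steps '[[[-1,-0.7,-1.9],-1],[[-20.3,-14.4,-1.9],-6.8],[[-20.3,-14.4,-1.9],-6.8],[[-20.3,-14.4,-1.9],-6.8],[[-20.3,-14.4,-1.9],-6.8],[[-20.3,-14.4,-1.9],-6.8],[[-20.3,-14.4,-1.9],-6.8],[[-20.3,-14.4,-1.9],-6.8],[[-20.3,-14.4,-1.9],-6.8],[[-20.3,-14.4,-1.9],-6.8],[[-20.3,-14.4,-1.9],-6.8],[[-20.3,-14.4,-1.9],-6.8],[[-20.3,-14.4,-1.9],-6.8],[[-20.3,-14.4,-1.9],-6.8],[[-20.3,-14.4,-1.9],-6.8],[[-20.3,-14.4,-1.9],-6.8],[[-20.3,-14.4,-1.9],-6.8]]' --hand 0

```text
time: 2.42
eef_pos: [0.6079, -0.1215, 0.3612]
ee_rot: [-180.0, 0.0, -168.3]
force: [0.1, 0.7, 0.5]
finger_gap: 0.0003
grip_force: 0.0
```

Emit:
arm_command --steps '[[[0,0,1.5],0],[[0,0,3],0],[[0,0.3,3],0],[[0,0.8,3],0],[[0,1.0,3],0]]'

```text
time: 3.05
eef_pos: [0.6025, -0.0916, 0.2731]
ee_rot: [-179.9, 0.2, -168.3]
force: [1.0, 0.6, -0.0]
finger_gap: -0.0
grip_force: 0.0
```

Emit:
arm_command --steps '[[[0,0.3,0],0],[[0,0.6,-0.35],0],[[0,0.9,-0.65],0],[[0,1.2,-0.9],0],[[0,1.55,-1.1],0],[[0,1.9,-1.28],0],[[0,2.3,-1.45],0],[[0,2.7,-1.6],0],[[0,3.1,-1.72],0],[[0,3.5,-1.8],0],[[0,3.9,-1.86],0],[[0,4.3,-1.9],0],[[0,4.7,-1.92],0],[[0,5.1,-1.92],0],[[0,5.5,-1.92],0],[[0,5.9,-1.9],0],[[0,6.2,-1.9],0]]'

```text
time: 5.18
eef_pos: [0.5643, 0.0901, 0.3278]
ee_rot: [180.0, -0.0, -168.3]
force: [-0.3, -0.1, -0.0]
finger_gap: -0.0002
grip_force: 0.0
```

Run:
```python
from h import *
s=cam('scene');cv2.imwrite('pics/s2.png',s['img'][80:380,100:500])
```

```text
(no output)
```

View pics/s2.png

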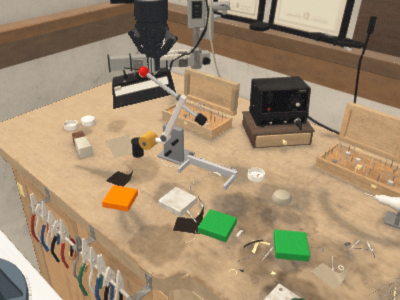

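The ball is now over at upper left (crop 143,71), and the bar leans past upright. I'll raise the hand and measure the angle once the arm settles.

Emit:
arm_command --steps '[[[0,0,-1.5],0],[[0,0,-2.5],0],[[2,-2,-2.5],0],[[5,-4,-2.5],0],[[5,-4,-2.5],0],[[5,-4,-2.5],0],[[5,-4,-2.5],0],[[5,-4,-2.5],0]]' --hand 0.45

```text
time: 6.22
eef_pos: [0.4425, -0.058, 0.4028]
ee_rot: [180.0, -0.0, -168.3]
force: [-0.5, 0.1, 0.7]
finger_gap: 0.0387
grip_force: 0.0
```

Run:
```python
from h import *
st=sensors.get_state();print(st['eef_pos'],st['finger_gap'])
t=cam('top');s=cam('scene')
cv2.imwrite('pics/t3.png',t['img'][120:320,160:460])
Rz=R.from_euler('z',11.6,degrees=True).as_matrix();o=np.array([.5918,-.0488,0])
try:
  bs,a2,_=blob(red(s['img']),(235,145));bt,a1,_=blob(red(t['img']),(255,175));print(bt,a1,bs,a2)
  p,e=tri(ray(t,*bt),ray(s,*bs));print(p,e,'st',Rz.T@(p-o))
except Exception as x: print(x)
```

```text
[ 0.44250251 -0.05795003  0.40280333] 0.03865368066690629
[194.32       212.86666667] 75 [217.05769231 168.55769231] 52
[0.53762087 0.20743776 0.18427447] 0.0022730473324283794 st [-0.00154878  0.2618984   0.18427447]
```

View pics/t3.png

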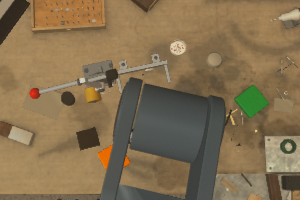

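The ball is at station (0, 262, 184) mm, which matches q = 1.8, so the arm is resting on its upper stop. Next I'll go behind the block and take a close look before descending.

Emit:
arm_command --steps '[[[1.3,-0.7,2],0],[[1.3,-0.7,4],0],[[1.3,-0.7,6],0],[[1.3,-0.7,7],0],[[1.3,-0.7,7],0],[[1.3,-0.7,7],0]]'

```text
time: 7.08
eef_pos: [0.4088, -0.087, 0.1941]
ee_rot: [-180.0, 0.1, -168.3]
force: [-0.1, 0.4, 0.6]
finger_gap: 0.0384
grip_force: 0.0
```

Run:
```python
from h import *
st=sensors.get_state();c=optics.read_camera('wrist');cv2.imwrite('pics/w4.png',c['img'])
Rt=R.from_euler('xyz',st['ee_rot'],degrees=True).as_matrix();T=c['T_tool_cam']
c['R']=Rt@T[:3,:3];c['eye']=st['eef_pos']+Rt@T[:3,3]
Rz=R.from_euler('z',11.6,degrees=True).as_matrix();o=np.array([.5918,-.0488,0])
print(st['eef_pos'],Rz.T@(st['eef_pos']-o),c['eye'],st['finger_gap'])
for y in(-.034,0,.034):   # where fingers will land, in pixels
    P=o+Rz@[-.187,y,.008];q=c['R'].T@(P-c['eye']);print(y,c['cx']+c['fx']*q[0]/-q[2],c['cy']-c['fy']*q[1]/-q[2])
```

```text
[ 0.40876673 -0.08701074  0.19409848] [-0.1869782  -0.00062634  0.19409848] [ 0.34144474 -0.10046204  0.26411142] 0.038368800582026276
-0.034 238.29392670433458 207.33473584588134
0 278.30987987137473 207.42720390893277
0.034 318.32741614250455 207.51967563018948
```

View pics/w4.png

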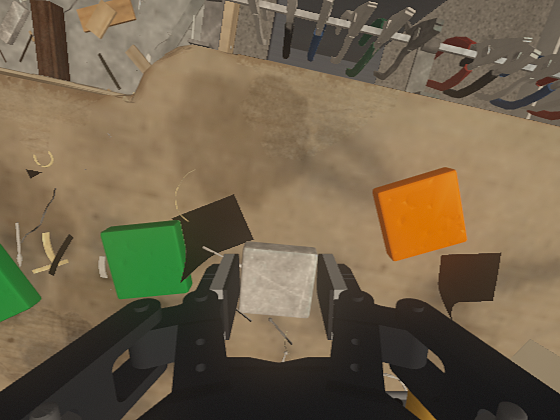

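The wrist view shows the block centred between the fingers (rear edge at row 244). The fingers will land at about row 207, on clear bench; the thin black card at (215,220) lies flat.

Emit:
arm_command --steps '[[[0,0,1.5],0],[[0,0,2.8],0],[[0,0,3.5],0],[[0,0,3.8],0],[[0,0,3.8],0]]'

```text
time: 7.75
eef_pos: [0.4084, -0.0872, 0.0796]
ee_rot: [-180.0, 0.1, -168.3]
force: [0.3, -0.0, 0.5]
finger_gap: 0.0387
grip_force: 0.0
```

Emit:
arm_command --steps '[[[-0.3,0,0],0],[[-0.55,0,0],0],[[-0.8,0,0],0],[[-1.05,0,0],0],[[-1.3,0,0],0],[[-1.55,0,0],0],[[-1.8,0,0],0],[[-2.05,0,0],0],[[-2.3,0,0],0],[[-2.55,0,0],0],[[-2.8,0,0],0],[[-3.05,0,0],0],[[-3.3,0,0],0],[[-3.5,0,0],0],[[-3.7,0,0],0],[[-3.9,0,0],0],[[-4.05,0,0],0],[[-4.2,0,0],0],[[-4.3,0,0],0],[[-4.4,0,0],0]]'

```text
time: 10.25
eef_pos: [0.5368, -0.0601, 0.0787]
ee_rot: [180.0, -0.1, -168.3]
force: [-5.9, -0.3, 4.8]
finger_gap: 0.0385
grip_force: 3.0
```

Run:
```python
from h import *
st=sensors.get_state();c=optics.read_camera('wrist');cv2.imwrite('pics/w5.png',c['img'])
Rz=R.from_euler('z',11.6,degrees=True).as_matrix();o=np.array([.5918,-.0488,0])
print(st['force'],Rz.T@(st['eef_pos']-o))
```

```text
[-5.86532154 -0.31306011  4.7979159 ] [-5.61987135e-02 -3.00990127e-05  7.87296974e-02]
```

View pics/w5.png

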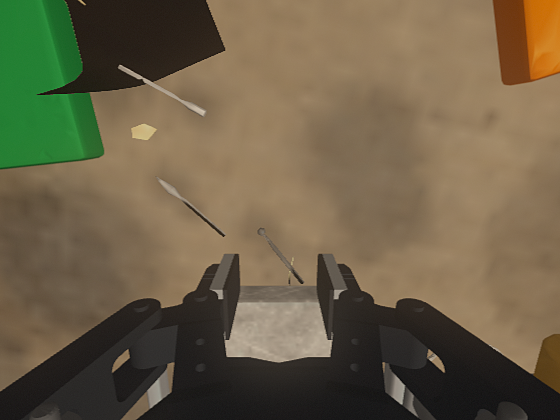

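Contact is good: 6 N of friction, with the block straddled by both fingertips. About 12 mm remains to the fence.

Emit:
arm_command --steps '[[[-0.1,0,0],0],[[-0.2,0,0],0],[[-0.28,0,0],0],[[-0.35,0,0],0],[[-0.4,0,0],0],[[-0.4,0,0],0]]'

```text
time: 11.05
eef_pos: [0.5483, -0.058, 0.0787]
ee_rot: [180.0, -0.1, -168.3]
force: [-6.5, -1.6, 3.1]
finger_gap: 0.0385
grip_force: 3.7
```

Emit:
arm_command --steps '[[[-0.04,0,0],0],[[-0.08,0,0],0],[[-0.1,0,0],0],[[-0.1,0,0],0]]'

```text
time: 11.55
eef_pos: [0.5489, -0.0578, 0.0786]
ee_rot: [179.9, -0.5, -168.3]
force: [-23.1, -8.5, 15.8]
finger_gap: 0.0381
grip_force: 12.1
```

The force rose to 24 N at TCP station x = −44 mm, where the fence was predicted. I'll back off and verify from above.

Emit:
arm_command --steps '[[[0.3,0,0],0],[[1.2,0,0],0],[[2,0,-2],0],[[3,0,-4],0],[[4,2,-6],0],[[4,4,-8],0],[[4,8,-8],0],[[4,10,-8],0],[[4,10,-8],0],[[4,10,-8],0],[[4,10,-8],0],[[4,10,-8],0]]'

```text
time: 13.05
eef_pos: [0.3739, 0.2119, 0.3189]
ee_rot: [180.0, 0.0, -168.3]
force: [0.7, -0.3, -0.1]
finger_gap: 0.0384
grip_force: 0.0
```

Run:
```python
from h import *
t=cam('top');s=cam('scene')
A=cv2.resize(t['img'][165:235,230:350],None,fx=5,fy=5,interpolation=cv2.INTER_CUBIC)
B=cv2.resize(s['img'][170:290,190:390],None,fx=3,fy=3)[:240]
cv2.imwrite('pics/f6.png',np.vstack([A,B]))
bs,a2,_=blob(red(s['img']),(217,168));bt,a1,_=blob(red(t['img']),(194,213))
Rz=R.from_euler('z',11.6,degrees=True).as_matrix();o=np.array([.5918,-.0488,0])
print(Rz.T@(tri(ray(t,*bt),ray(s,*bs))[0]-o))
```

```text
[-0.00157769  0.26192747  0.18427589]
```

View pics/f6.png

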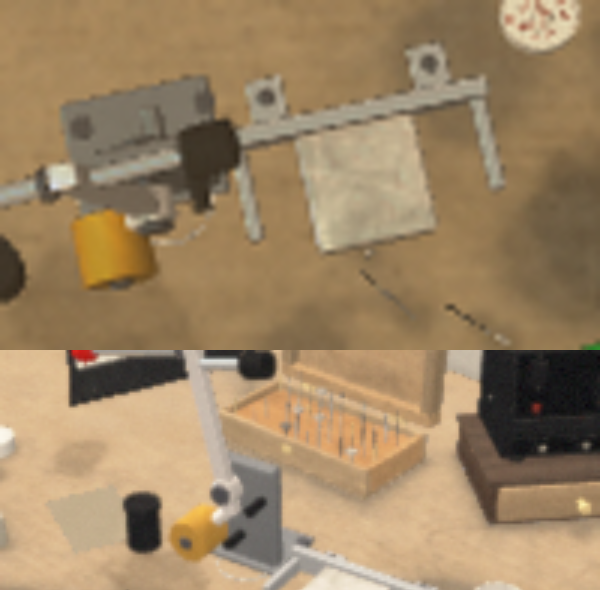

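The block lies square against the fence (corners at crop (297,140), (413,115), (435,228), (320,250)), between the cheeks, and the arm is raised. One numeric check, then I'll hand in.

Run:
```python
from h import *
from station import order
t=cam('top')
Rz=R.from_euler('z',11.6,degrees=True).as_matrix();o=np.array([.5918,-.0488,0])
P=[Rz.T@(onz(t,(u+.5)/5-.5+230,(v+.5)/5-.5+165,.018)-o) for u,v in((297,140),(413,115),(435,228),(320,250))]
c=np.mean(P,0);d=P[0]-P[3]+P[1]-P[2];yaw=np.degrees(np.arctan2(d[1],d[0]));print(c,yaw)
if abs(c[0])<.005 and abs(yaw)<4.5: print(order.job_done())
```

```text
[-0.00162942  0.00328867  0.018     ] -1.1528932781510306
the job is handed in; nothing more can be done
None
```

The job is handed in: the hold-down arm rests raised on its upper stop (about 1.8 rad), and the block sits against the rear fence (measured 1.6 mm short, within camera error) and about 1° off square.

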